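# Load an antenna amplifier into the test dock through its sprung flap

### The arm

A 6-joint arm with a two-finger parallel gripper is mounted at the origin on the work surface. World frame = base frame: x ahead of the robot, y to its left, z up, the work surface at z = 0. Lengths are in m, angles in rad, forces in N, time in s.
With the tool pointing down it reaches from about 0.425 to 0.95 m from the base axis. Payload 3.5 kg.
Tool frame: the origin (TCP) lies on the centre line of the jaws, within the pads' length; the fingertips stand 11 mm ahead of it and the grasp point (between the pads) lies 8 mm behind it (bot.tip_extent is the distance from the TCP to the fingertips, in m); z points along the fingers, y is the direction in which the jaws open and shut (so a half turn about z gives the same grasp; the last joint's range is limited). The gripper opens to 85 mm and grips with 20 to 120 N. Pads are 22 mm wide; open, the fingers measure 114 mm over their backs; the gripper's body (76 mm by 85 mm) begins 54 mm behind the grasp point. The pads swing forward as they close: fully open they stand 13 mm farther back than shut.
Start: joints at [-1.471, 0.286, 1.577, -0, 1.279, -0.15], TCP at [0.167, -0.654, 0.242] pointing down, gripper open.
Joint ranges: [-2.77, 2.77], [-0.9, 2.22], [0.21, 2.48], [-1.53, 4.67], [0.24, 2.81], [-2.84, 2.84]. Speed limits (rad/s): [2.79, 2.79, 3.14, 3.14, 3.14, 3.14].

### API

Orientations are given as a unit quaternion [w, x, y, z].
In Python, from workcell import bot gives the robot as it stands.
- The arm moves only by the shell command python3 -m creep 'ROWS' [FORCE]. ROWS is a JSON object of lists of equal length, an entry for each row: "slide": the shift along the tool's x, y, z in mm, a list of three; "turn": the turn about the tool's z in degrees; "grip": the closure, from 0 (fully open) to 1 (shut). In form: {"slide": [[x, y, z], ...], "turn": [turn, ...], "grip": [grip, ...]}. A call has 1 to 5 rows; each row shifts and turns the commanded pose from where the row before left it, along the tool's axes as they then stand; what a row does not reach is not made up. A row lasts 1/12 s, in which the tool goes at most 41.7 mm and 7.16 degrees, less where a joint would pass 70% of its speed; a pose out of reach is approached as far as the arm can. A call with a gripper value outside its range is refused whole. The fingers move at their own pace and stop on an object; FORCE is the grip in N (left out, the last holds). Time passes only in rows, so rows that do not move let the fingers close. It gives the time, the measured TCP pose, the force and the opening at its end, in the units of the state.
- bot.get_state(): the state, without advancing time (a new reading comes with each control period).
- bot.get_image(name): name is "side" or "top"; returns a dict with "pixels" (480x640x3 uint8, blue, green, red), "intrinsics" (3x3 intrinsics, pixels), "rvec" (rotation vector, rad) and "tvec" (3), from world to camera coordinates, as OpenCV has them. Camera axes: x right, y down, z forward; pixel columns grow to the right and rows downward; lengths in m; the calibration is good to about 2 mm. A picture is of the moment at which its call begins. There is no depth.
- bot.sign_off(): hands the job in, once; it reports no verdict.
Trained networks look in a picture, given as the dict that the camera call returned (one of the last four; its "shot" number tells which), for a name from the list of things; names that differ only in an ending like _2 or _b are one class to them, and where a whole thing is asked for, a point or a joint stands for the part that bears it (a point fixed in the world has none). Each returns a list of dicts, best first, with "p" (0 to 1); they miss things now and then, are a little off and sometimes report something else, mostly with a low value. They report only what shows in the picture. A call takes as long as a camera call. They do not tell look-alikes from the thing itself.
- bot.find_in(label, picture): "location" ([x, y, z] in m, in world coordinates, good to about 4 mm: the middle of the surface that is visible of it).
- bot.outline_of(label, picture): "region" (480x640 bool, what is visible of it).
- bot.pinpoint(label, picture): "location" ([x, y, z] in m, in world coordinates, good to about 4 mm: a listed point, or the origin of a listed thing).
The state is a dict: "time_s": time; "q": joint angles; "qd": joint speeds; "effort": joint torques, N m; "tcp_pos": TCP position; "orientation": TCP orientation; "ft_force": force on the tool from outside, world axes, zero at the start; "ft_torque": the same for the moment, N m; "opening": finger opening in m.
Only numpy, scipy, OpenCV 4.12 (cv2) and the standard library are available. Lean on these libraries where they do the work, as an engineer would, in place of code of your own. Each camera call takes 0.05 s, during which the arm holds its last target. There are 200 camera calls.

### The job

Lay the short cream antenna amplifier flat on the open apron of the test dock, in line with the lane and with its black plug towards the flap, and push it gently along the lane, through the sprung flap and on under the hood, until the sprung contact block hidden there gives by about 6 mm; hold it so for half a second, and never drive the block to its stop or ram the dock. Then draw back out, so that the flap swings fully shut behind the amplifier lying flat in the lane, and leave the other parts on the bench where they are.

Things in the scene. Friction and masses are not known exactly. Their poses are not given: they have to be found in the camera images.
- amp_center (a point): Centre (half-way up) of the antenna amplifier: cream plastic box 92 long (its x), 50 wide (its y), 28 mm high (its z), about 0.2 kg, loose on the bench. A black plug 26 wide and 16 high sticks out 10 mm from the middle of its +x end, so the plug's face is 56 mm and the flat tail face 46 mm from this point. It is the short one of the two cream boxes.
- dock: Aluminium test dock fixed to the bench, 450 long, 110 mm wide. Origin on the bench under the middle of the closed flap; its x runs along the lane in the pushing direction, z up. Baseplate 4 mm thick, x = -180 to 270 mm. Walls 30 mm high on the plate: flared mouth from x = -52 (71 mm wide) to -12, then a lane 58 mm wide. At x = -4 to 80 the -y wall stands 19 mm farther out for the open flap.
- apron (a point): Middle of the dock's open apron, on its surface, 4 mm above the bench, 110 mm before the flap. The apron is flat without walls, 110 mm wide, from dock x = -180 to -55 mm. Axes as the dock.
- hood (a point): Middle of the front edge of the grey hood that roofs the lane, on its outside, dock x = 125 mm, 45 mm above the bench (inside 42). The lane is open at the top before it. The hood reaches on to dock x = 270, with a black box on it up to 57 mm. Under it a hidden sprung contact block closes the lane (block). Axes as the dock.
- flap (a joint): Steel flap across the lane, 66 wide, 4 thick, 7 to 33 mm above the bench, hinged on an upright post at dock x = 0, y = -42 mm. 0 = shut, grows as it swings inwards (to dock +x only) up to 1.6 rad. Sprung shut with 0.024 (shut) to 0.09 N m (wide open): pushing past it takes 2 to 5 N. It sweeps the lane up to dock x = 70 mm: it shuts only when amplifier and fingers are out of that stretch.
- block (a joint): Push-in of the hidden sprung contact block, m: 0 = free, 0.016 = on its stop. Its spring takes 1.5 N per mm. Its free face stands somewhere between dock x = 184 and 214 mm, different each time and given nowhere: it is found by feel. When let go it slowly pushes the amplifier back again, to within 3 mm of free.
- tweeter_a: Black dome tweeter, 48 across, 23 mm high, a bystander; origin under its centre.
- tweeter_b: Another such tweeter, a bystander.
- tuner: The long cream box, 190 x 55 x 24 mm, a bystander; origin under its centre.
- speaker: Round black speaker, 130 across, 40 mm high, a bystander; origin under its centre.
- driver: Screwdriver lying on the bench, a bystander.
- pod: Small black tweeter pod, about 100 x 42 x 30 mm, a bystander.
Mind the look-alikes: they are no part of the job. What is shaped like the part that bears amp_center but pink or red is not meant.

How it is judged:
By the outcome, as a careful person would: the job done as asked, in the order asked, and still so for the second after the job is handed in, with the robot touching nothing.
It also fails if it takes over 72 s, if anything falls off the work surface, if the arm or the gripper's body presses on something with over 40 N, if the wrist force passes 120 N, or if a joint passes its speed limit or range.

## Working session

There is one attempt and no reset: what is moved stays moved. The work goes in short steps, Python scripts to look and compute and a shell command to move; the robot and the scene stay as the last step left them, time stands still between calls to the robot, and variables do not carry over. Pictures are saved under pics/ and viewed, about 8 in all and at most 12, crops included, and the job is handed in when it is done.

```bash
mkdir -p pics; ls
cat > h.py <<'E'
import numpy as np,cv2
from workcell import bot
def proj(im,P):
    return cv2.projectPoints(np.float64(P).reshape(-1,1,3),np.float64(im['rvec']),np.float64(im['tvec']),np.float64(im['intrinsics']),None)[0].reshape(-1,2)
def ray(im,uv,z):
    R=cv2.Rodrigues(np.float64(im['rvec']))[0];t=np.float64(im['tvec']).ravel()
    c=-R.T@t;d=R.T@np.linalg.inv(np.float64(im['intrinsics']))@np.r_[uv,1.]
    return c+d*(z-c[2])/d[2]
E
python3 - <<'E'
from h import *
for n in('top','side'):
    im=bot.get_image(n);cv2.imwrite(f'pics/{n}0.png',im['pixels'])
    R=cv2.Rodrigues(np.float64(im['rvec']))[0];print(n,'cam',(-R.T@np.float64(im['tvec']).ravel()).round(3))
    for l in('amp_center','dock','apron','hood','tuner'):
        for d in bot.pinpoint(l,im)[:3]:
            print(l,round(d['p'],2),np.round(d['location'],3),proj(im,d['location']).round()[0])
s=bot.get_state();print(s['tcp_pos'],s['orientation'],s['ft_force'],s['opening'],s['time_s'])
E
```

```text
pics
top cam [0.369 0.007 1.249]
amp_center 0.86 [0.786 0.146 0.013] [265. 137.]
amp_center 0.83 [0.411 0.154 0.016] [256. 273.]
amp_center 0.81 [0.345 0.32  0.018] [191. 296.]
dock 0.97 [ 0.566 -0.07   0.001] [341. 219.]
apron 0.71 [ 0.464 -0.04   0.006] [329. 255.]
hood 0.72 [ 0.688 -0.105  0.048] [356. 171.]
tuner 0.6 [ 0.652  0.39  -0.   ] [174. 183.]
side cam [0.194 0.591 0.91 ]
amp_center 0.87 [0.789 0.14  0.015] [188. 254.]
amp_center 0.84 [0.415 0.157 0.009] [315. 316.]
amp_center 0.82 [0.532 0.247 0.013] [251. 327.]
dock 0.69 [ 0.572 -0.072  0.004] [300. 228.]
apron 0.88 [ 0.464 -0.038  0.004] [330. 250.]
apron 0.65 [0.531 0.248 0.012] [252. 328.]
tuner 0.69 [0.659 0.393 0.003] [168. 361.]
[ 0.16689699 -0.65402021  0.24234957] [ 1.33303765e-05  9.92208930e-01  1.24585065e-01 -5.34295685e-06] [-0.23891342 -0.21918613  0.16032644] 0.08576101355337569 0.6
```

Run:
```python
import cv2
a=cv2.imread('pics/top0.png');cv2.imwrite('pics/c1.png',cv2.resize(a[60:360,120:520],None,fx=2,fy=2,interpolation=cv2.INTER_CUBIC))
```

```text
(no output)
```

View pics/c1.png

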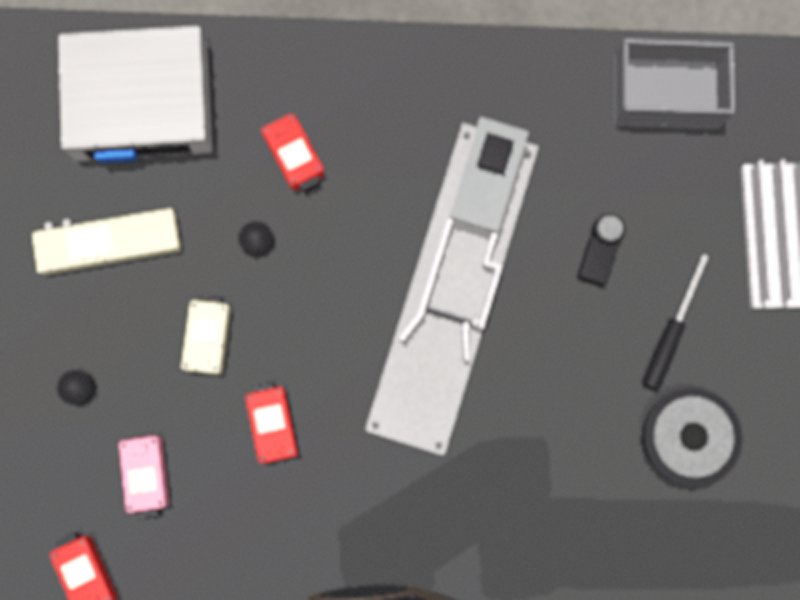

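View pics/side0.png

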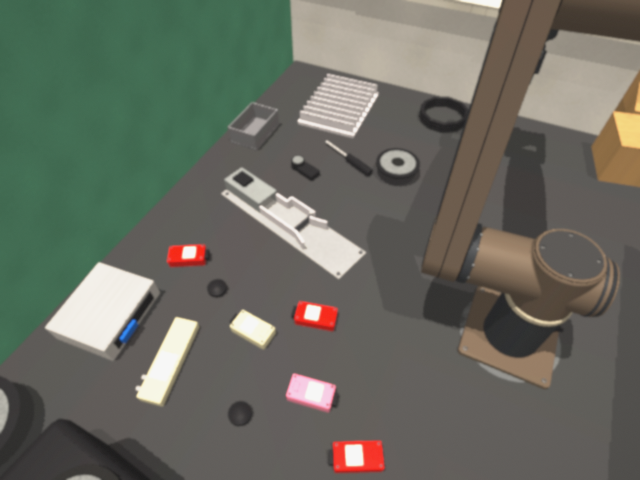

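The short cream box is at top-view pixel (222,228), about world (0.53, 0.25). The other candidates are the red boxes at (265,137), (256,273) and (161,347), the pink box at (191,296) and the long cream tuner at (174,183), and their colour or length rules them out. I'll enlarge the cream box to find its plug end.

Run:
```python
from h import *
top=bot.get_image('top');side=bot.get_image('side')
def crop(im,c,r,f):
    x,y=c;g=im['pixels'][y-r:y+r,x-r:x+r];return cv2.resize(cv2.convertScaleAbs(g,alpha=1.6,beta=10),(400,400),interpolation=cv2.INTER_CUBIC)
cv2.imwrite('pics/c2.png',np.hstack([crop(top,(222,228),32,0),crop(side,(252,328),38,0)]))
for n,im,zt in(('top',top,.028),('side',side,.028)):
    for d in bot.outline_of('amp_center',im):
        m=d['region'];ys,xs=np.nonzero(m)
        col=im['pixels'][m].mean(0).round();print(n,round(d['p'],2),xs.mean().round(),ys.mean().round(),col,len(xs))
        if col[2]>150 and col[1]>150:
            r=cv2.minAreaRect(np.c_[xs,ys].astype(np.float32));b=cv2.boxPoints(r)
            print(r,[ray(im,p,zt).round(4)for p in b])
    # cream threshold
hsv=top['pixels'].astype(int);m=((hsv[...,2]>150)&(hsv[...,1]>150)).astype(np.uint8);m[:195]=0;m[260:]=0;m[:,:200]=0;m[:,250:]=0
ys,xs=np.nonzero(m);r=cv2.minAreaRect(np.c_[xs,ys].astype(np.float32));print('thr',r,[ray(top,p,.028).round(4) for p in cv2.boxPoints(r)])
for l in('apron','dock','hood'):
    for im in(top,side):
        print(l,[ (np.round(d['location'],3),round(d['p'],2)) for d in bot.pinpoint(l,im)[:2]])
```

```text
top 0.69 267.0 137.0 [125. 129. 230.] 660
top 0.61 255.0 271.0 [140. 144. 247.] 644
top 0.61 192.0 298.0 [220. 206. 243.] 712
((191.57615661621094, 298.5659484863281), (37.119712829589844, 20.590396881103516), 85.91438293457031) [array([0.3843, 0.3494, 0.028 ]), array([0.3897, 0.2961, 0.028 ]), array([0.2943, 0.2836, 0.028 ]), array([0.2891, 0.3363, 0.028 ])]
top 0.55 223.0 227.0 [223. 236. 238.] 725
((223.05239868164062, 226.6070098876953), (20.485374450683594, 37.666656494140625), 7.594643592834473) [array([0.4835, 0.2757, 0.028 ]), array([0.5841, 0.2682, 0.028 ]), array([0.5785, 0.2138, 0.028 ]), array([0.478 , 0.2218, 0.028 ])]
top 0.55 162.0 347.0 [123. 126. 231.] 796
top 0.55 421.0 184.0 [91. 90. 91.] 518
top 0.31 346.0 203.0 [202. 203. 205.] 6515
((347.1901550292969, 201.48110961914062), (41.104434967041016, 166.72640991210938), 17.52556800842285) [array([0.4092, 0.0295, 0.028 ]), array([ 0.8502, -0.0944,  0.028 ]), array([ 0.8186, -0.2032,  0.028 ]), array([ 0.3798, -0.0746,  0.028 ])]
side 0.89 188.0 255.0 [ 79.  89. 214.] 815
side 0.77 356.0 456.0 [ 94. 103. 231.] 1607
side
[... 459 characters left out ...]
479004) [array([0.5777, 0.2799, 0.028 ]), array([0.584 , 0.2222, 0.028 ]), array([0.4733, 0.2295, 0.028 ]), array([0.4707, 0.2849, 0.028 ])]
thr ((221.9061279296875, 228.05296325683594), (20.349365234375, 35.913177490234375), 7.4314093589782715) [array([0.4818, 0.278 , 0.028 ]), array([0.5777, 0.2712, 0.028 ]), array([0.5723, 0.2171, 0.028 ]), array([0.4764, 0.2245, 0.028 ])]
apron [(array([ 0.466, -0.041,  0.002]), 0.81)]
apron [(array([ 0.467, -0.039,  0.004]), 0.71)]
dock [(array([ 0.567, -0.069,  0.003]), 0.61)]
dock [(array([ 0.569, -0.073,  0.001]), 0.61), (array([0.67 , 0.19 , 0.002]), 0.42)]
hood [(array([ 0.688, -0.108,  0.045]), 0.93)]
hood [(array([ 0.688, -0.103,  0.048]), 0.85)]
```

View pics/c2.png

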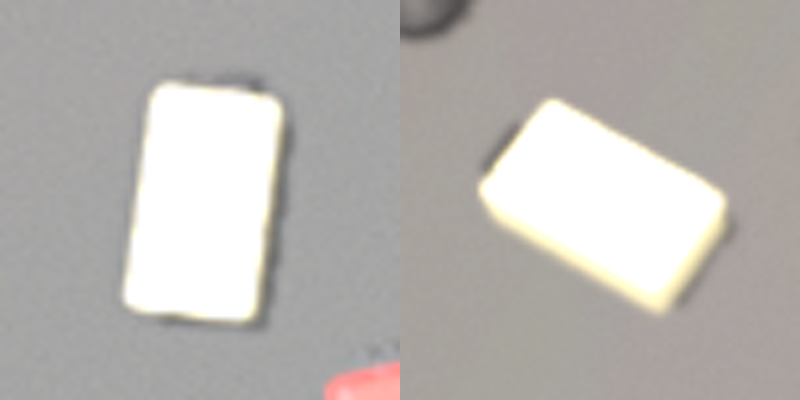

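The plug shows as a dark patch at the far (+x world) end of the cream box: in the left crop at about (238,80), in the right crop at about (500,145). The amp is at about (0.527, 0.248) with yaw −4.3°. The dock origin is at about (0.570, −0.071) with yaw about −16.3°. I'll go above the amp by way of (0.5, −0.3).

```bash
python3 -c "
from workcell import bot;print(bot.tip_extent)"
python3 -m creep '{"slide":[[0,0,0],[0,0,0],[0,0,0]],"turn":[6.2,6.2,6.2],"grip":[0,0,0]}'
for i in 1 2 3; do python3 -m creep '{"slide":[[20.4,-25.2,0],[20.4,-25.2,0],[20.4,-25.2,0],[20.4,-25.2,0],[20.4,-25.2,0]],"turn":[0,0,0,0,0],"grip":[0,0,0,0,0]}'; done
for i in 1 2 3; do python3 -m creep '{"slide":[[-0.9,-36.5,0],[-0.9,-36.5,0],[-0.9,-36.5,0],[-0.9,-36.5,0],[-0.9,-36.5,0]],"turn":[0,0,0,0,0],"grip":[0,0,0,0,0]}'; done
```

```text
0.011
time_s: 1.35
tcp_pos: [0.1669, -0.654, 0.2423]
orientation: [-0.0, 0.999, -0.04, 0.0]
ft_force: [0.4, 0.0, 0.5]
opening: 0.0857
time_s: 1.77
tcp_pos: [0.2788, -0.5349, 0.2424]
orientation: [0.0, 0.999, -0.038, 0.0]
ft_force: [1.2, -0.7, -0.4]
opening: 0.0855
time_s: 2.18
tcp_pos: [0.3901, -0.4167, 0.2426]
orientation: [0.0, 0.999, -0.037, 0.0]
ft_force: [0.5, -0.8, -0.2]
opening: 0.0854
time_s: 2.6
tcp_pos: [0.5013, -0.2987, 0.2426]
orientation: [0.0, 0.999, -0.037, 0.0]
ft_force: [-0.1, -0.5, -0.4]
opening: 0.0856
time_s: 3.02
tcp_pos: [0.5093, -0.1159, 0.2425]
orientation: [0.0, 0.999, -0.038, 0.0]
ft_force: [-0.5, -0.0, 0.1]
opening: 0.0855
time_s: 3.43
tcp_pos: [0.5184, 0.0665, 0.2427]
orientation: [0.0, 0.999, -0.037, 0.0]
ft_force: [1.3, 0.3, -0.3]
opening: 0.0851
time_s: 3.85
tcp_pos: [0.5275, 0.2489, 0.2426]
orientation: [-0.0, 0.999, -0.037, 0.0]
ft_force: [-0.3, 0.1, 0.5]
opening: 0.0855
```

```bash
python3 -m creep '{"slide":[[0,-1,35],[0,-1,35],[0,0,35],[0,0,35],[0,0,35]],"turn":[0,0,0,0,0],"grip":[0,0,0,0,0]}' >/dev/null
python3 -m creep '{"slide":[[0,0,15],[0,0,13],[0,0,13],[0,0,12.5],[0,0,0]],"turn":[0,0,0,0,0],"grip":[0,0,0,0,0]}'
for i in 1 2 3; do python3 -m creep '{"slide":[[0,0,0],[0,0,0],[0,0,0],[0,0,0],[0,0,0]],"turn":[0,0,0,0,0],"grip":[1,1,1,1,1]}' 35; done
python3 -m creep '{"slide":[[0,0,-15],[0,0,-25],[0,0,-25],[0,0,-25],[0,0,0]],"turn":[0,0,0,0,0],"grip":[1,1,1,1,1]}'
python3 - <<'E'
from h import *
t=bot.get_image('top');s=bot.get_image('side');st=bot.get_state()
u=proj(s,st['tcp_pos'])[0].astype(int);v=proj(t,st['tcp_pos'])[0].astype(int);print(u,v)
c=lambda im,u,r:cv2.resize(im['pixels'][max(0,u[1]-r):u[1]+r,max(0,u[0]-r):u[0]+r],(400,400),interpolation=cv2.INTER_CUBIC)
cv2.imwrite('pics/c3.png',np.hstack([c(t,v,60),c(s,u,60)]))
E
```

```text
time_s: 4.68
tcp_pos: [0.5269, 0.2486, 0.0119]
orientation: [0.0, 0.999, -0.037, -0.001]
ft_force: [-0.8, -1.3, -0.1]
opening: 0.0854
time_s: 5.1
tcp_pos: [0.5292, 0.2494, 0.0155]
orientation: [-0.0, 0.999, -0.037, 0.002]
ft_force: [-0.5, -0.1, 3.5]
opening: 0.0492
time_s: 5.52
tcp_pos: [0.5292, 0.2494, 0.0154]
orientation: [-0.0, 0.999, -0.037, 0.001]
ft_force: [-0.9, 0.1, 6.6]
opening: 0.0493
time_s: 5.93
tcp_pos: [0.5292, 0.2494, 0.0155]
orientation: [-0.0, 0.999, -0.037, 0.001]
ft_force: [-0.0, 1.6, 6.5]
opening: 0.0494
time_s: 6.35
tcp_pos: [0.5309, 0.2499, 0.1091]
orientation: [-0.001, 0.999, -0.037, 0.004]
ft_force: [1.3, 0.6, -0.6]
opening: 0.0495
[247 308] [215 223]
```

View pics/c3.png

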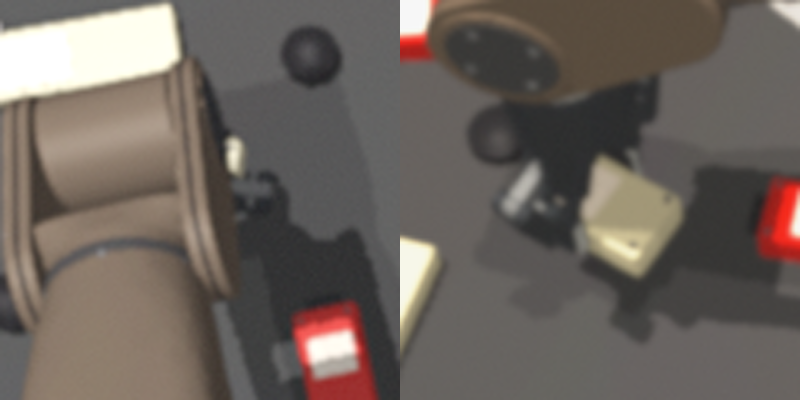

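The amp is held level at 49 mm opening, tail towards the base and plug out at the far side. I'll turn it into line with the lane and carry it over the apron.

```bash
python3 -m creep '{"slide":[[0,0,0],[0,0,0],[0,0,0]],"turn":[4,4,4.2],"grip":[1,1,1]}' >/dev/null
for i in 1 2; do python3 -m creep '{"slide":[[1,29.7,0],[1,29.7,0],[1,29.7,0],[1,29.7,0],[1,29.7,0]],"turn":[0,0,0,0,0],"grip":[1,1,1,1,1]}'; done
python3 -m creep '{"slide":[[0,0,0],[0,0,0],[0,0,0]],"turn":[0,0,0],"grip":[1,1,1]}'
python3 - <<'E'
from h import *
t=bot.get_image('top');s=bot.get_image('side')
c=lambda im,x,y,w:cv2.resize(im['pixels'][y:y+w,x:x+w],(400,400),interpolation=cv2.INTER_CUBIC)
cv2.imwrite('pics/c4.png',np.hstack([c(t,270,140,160),c(s,220,150,160)]))
for im in(t,s):
  for l in('amp_center','dock','apron','hood'):
    print(l,[(np.round(d['location'],3),round(d['p'],2)) for d in bot.pinpoint(l,im) if d['location'][1]<.12][:1])
E
```

```text
time_s: 7.12
tcp_pos: [0.488, 0.1041, 0.101]
orientation: [0.0, 0.99, -0.143, -0.003]
ft_force: [0.2, -0.7, -2.2]
opening: 0.0491
time_s: 7.53
tcp_pos: [0.4508, -0.0393, 0.1013]
orientation: [-0.0, 0.99, -0.143, -0.002]
ft_force: [0.5, -0.7, -1.4]
opening: 0.0489
time_s: 7.78
tcp_pos: [0.4521, -0.0381, 0.1022]
orientation: [-0.0, 0.99, -0.144, -0.002]
ft_force: [-0.5, 0.5, -1.4]
opening: 0.0493
amp_center []
dock [(array([ 0.565, -0.068,  0.002]), 0.56)]
apron []
hood [(array([ 0.687, -0.102,  0.046]), 0.78)]
amp_center [(array([ 0.454, -0.04 ,  0.101]), 0.87)]
dock [(array([ 0.569, -0.072, -0.   ]), 0.58)]
apron [(array([ 0.469, -0.038,  0.003]), 0.85)]
hood [(array([ 0.688, -0.105,  0.05 ]), 0.84)]
```

View pics/c4.png

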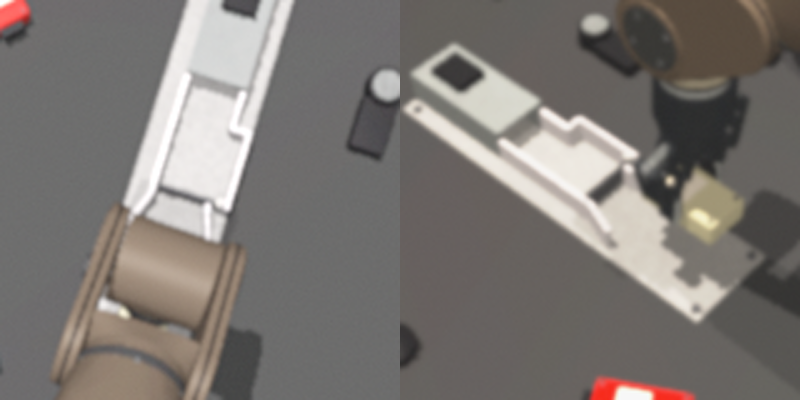

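```bash
python3 -m creep '{"slide":[[0,0,25],[0,0,25],[0,0,15],[0,0,8],[0,0,5]],"turn":[0,0,0,0,0],"grip":[1,1,1,1,1]}'
python3 -m creep '{"slide":[[0,0,2],[0,0,1],[0,0,0]],"turn":[0,0,0],"grip":[1,1,1]}'
```

```text
time_s: 8.7
tcp_pos: [0.4526, -0.0384, 0.0247]
orientation: [-0.0, 0.99, -0.143, -0.001]
ft_force: [-0.0, 0.3, -1.9]
opening: 0.0493
time_s: 8.95
tcp_pos: [0.454, -0.0389, 0.0236]
orientation: [0.0, 0.99, -0.143, 0.001]
ft_force: [-0.3, -0.3, -1.1]
opening: 0.0489
```

```bash
python3 -m creep '{"slide":[[0,0,1.5],[0,0,1.5],[0,0,0],[0,0,0]],"turn":[0,0,0,0],"grip":[1,1,1,1]}'
python3 -m creep '{"slide":[[0,0,1],[0,0,1],[0,0,0],[0,0,0]],"turn":[0,0,0,0],"grip":[1,1,1,1]}'
```

```text
time_s: 9.28
tcp_pos: [0.4533, -0.0386, 0.02]
orientation: [0.0, 0.99, -0.143, 0.0]
ft_force: [0.7, 0.3, -1.1]
opening: 0.0491
time_s: 9.62
tcp_pos: [0.4536, -0.0387, 0.0194]
orientation: [-0.0, 0.99, -0.143, -0.0]
ft_force: [-5.1, 0.7, 9.7]
opening: 0.0495
```

Contact with the apron is felt. The push start behind the tail would be inside the arm's 0.425 m minimum reach, so I'll slide the amp 45 mm forward along the apron in the grip before releasing.

```bash
python3 -m creep '{"slide":[[0,0,-1.5],[9,0,0],[9,0,0],[9,0,0],[9,0,0]],"turn":[0,0,0,0,0],"grip":[1,1,1,1,1]}'
python3 -m creep '{"slide":[[9,0,0],[0,0,0],[0,0,0]],"turn":[0,0,0],"grip":[1,1,1]}'
python3 -m creep '{"slide":[[0,0,0],[0,0,0],[0,0,0],[0,0,-5],[0,0,-10]],"turn":[0,0,0,0,0],"grip":[0,0,0,0,0]}'
python3 -m creep '{"slide":[[0,0,-20],[0,0,-30],[0,0,-30],[0,0,0]],"turn":[0,0,0,0],"grip":[0,0,0,0]}'
python3 -m creep '{"slide":[[0,30,-30],[0,35,-30],[0,35,-30],[0,40,-20],[0,40,0]],"turn":[0,0,0,0,0],"grip":[1,1,1,1,1]}'
python3 - <<'E'
from h import *
t=bot.get_image('top');s=bot.get_image('side')
c=lambda im,x,y,w:cv2.resize(im['pixels'][y:y+w,x:x+w],(400,400),interpolation=cv2.INTER_CUBIC)
cv2.imwrite('pics/c5.png',np.hstack([c(t,290,160,120),c(s,240,170,120)]))
for im in(t,s):
  for l in('amp_center','dock','apron','hood'):
    print(l,[(np.round(d['location'],3),round(d['p'],2)) for d in bot.pinpoint(l,im) if d['location'][1]<.1][:1])
E
```

```text
time_s: 10.03
tcp_pos: [0.4889, -0.0492, 0.0194]
orientation: [0.0, 0.99, -0.143, 0.0]
ft_force: [-1.7, 0.4, 2.7]
opening: 0.0493
time_s: 10.28
tcp_pos: [0.4977, -0.0519, 0.0194]
orientation: [0.0, 0.99, -0.144, 0.001]
ft_force: [0.3, 0.6, 1.5]
opening: 0.0493
time_s: 10.7
tcp_pos: [0.495, -0.0509, 0.0336]
orientation: [-0.0, 0.99, -0.143, -0.002]
ft_force: [-0.0, -0.6, -0.1]
opening: 0.0851
time_s: 11.03
tcp_pos: [0.5006, -0.0526, 0.1219]
orientation: [0.001, 0.99, -0.143, 0.007]
ft_force: [1.1, 0.1, 1.0]
opening: 0.0856
time_s: 11.45
tcp_pos: [0.4498, -0.2168, 0.2231]
orientation: [0.003, 0.99, -0.143, 0.005]
ft_force: [1.6, -0.5, 0.5]
opening: 0.0254
amp_center [(array([ 0.491, -0.051,  0.017]), 0.61)]
dock [(array([ 0.566, -0.069,  0.004]), 0.65)]
apron [(array([ 0.465, -0.042,  0.002]), 0.96)]
hood [(array([ 0.687, -0.103,  0.048]), 0.85)]
amp_center [(array([ 0.498, -0.051,  0.016]), 0.91)]
dock [(array([ 0.569, -0.074,  0.001]), 0.86)]
apron [(array([ 0.57 , -0.073,  0.004]), 0.52)]
hood [(array([ 0.689, -0.104,  0.048]), 0.89)]
```

View pics/c5.png

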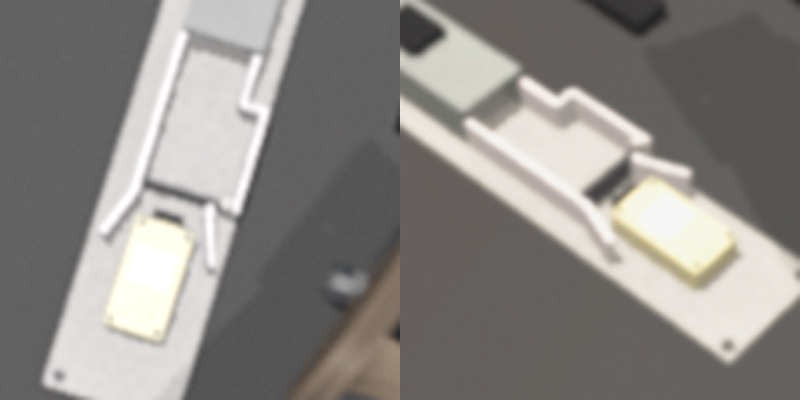

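The amp lies flat on the apron in line with the lane: top crop centre (150,278), plug at (168,217), facing the closed flap at (178,192). Now I'll close the fingers and go behind the tail.

```bash
python3 -m creep '{"slide":[[-17,-28.6,0],[-17,-28.6,0],[-17,-28.6,0]],"turn":[0,0,0],"grip":[1,1,1]}' >/dev/null
python3 -m creep '{"slide":[[-9.5,-28.6,0],[-9.5,-28.6,0],[0,-28.6,0],[0,0,0],[0,0,0]],"turn":[0,0,0,0,0],"grip":[1,1,1,1,1]}'
python3 -m creep '{"slide":[[0,0,35],[0,0,35],[0,0,35],[0,0,0],[0,0,0]],"turn":[0,0,0,0,0],"grip":[1,1,1,1,1]}'
```

```text
time_s: 12.62
tcp_pos: [0.4297, -0.0282, 0.2166]
orientation: [0.0, 0.99, -0.141, -0.0]
ft_force: [0.0, -0.2, -0.9]
opening: 0.0002
time_s: 13.03
tcp_pos: [0.4282, -0.0301, 0.1102]
orientation: [-0.0, 0.99, -0.144, -0.003]
ft_force: [-0.2, -0.1, 0.6]
opening: -0.0001
```

```bash
python3 -m creep '{"slide":[[0,0,30],[0,0,30],[0,0,20],[0,0,7],[0,0,0]],"turn":[0,0,0,0,0],"grip":[1,1,1,1,1]}'
python3 -m creep '{"slide":[[4,0,0],[4,0,0],[3,0,0],[3,0,0],[3,0,0]],"turn":[0,0,0,0,0],"grip":[1,1,1,1,1]}'
```

```text
time_s: 13.45
tcp_pos: [0.4303, -0.0305, 0.0252]
orientation: [0.0, 0.99, -0.144, -0.0]
ft_force: [0.0, 0.1, 1.2]
opening: -0.0004
time_s: 13.87
tcp_pos: [0.4468, -0.0351, 0.0255]
orientation: [0.0, 0.99, -0.143, 0.001]
ft_force: [-1.1, -0.0, 1.2]
opening: 0.0002
```

```bash
python3 -m creep '{"slide":[[4,0,1],[4,0,1],[4,0,0],[4,0,0],[4,0,0]],"turn":[0,0,0,0,0],"grip":[1,1,1,1,1]}'
for i in 1 2 3; do python3 -m creep '{"slide":[[4,0,0],[4,0,0],[4,0,0],[4,0,0],[4,0,0]],"turn":[0,0,0,0,0],"grip":[1,1,1,1,1]}'; done
python3 - <<'E'
from h import *
t=bot.get_image('top');s=bot.get_image('side')
c=lambda im,x,y,w:cv2.resize(im['pixels'][y:y+w,x:x+w],(400,400),interpolation=cv2.INTER_CUBIC)
cv2.imwrite('pics/c6.png',np.hstack([c(t,290,140,120),c(s,240,170,120)]))
E
```

```text
time_s: 14.28
tcp_pos: [0.4648, -0.0403, 0.0223]
orientation: [-0.0, 0.99, -0.143, -0.001]
ft_force: [-3.6, 1.8, 2.4]
opening: -0.0
time_s: 14.7
tcp_pos: [0.484, -0.0459, 0.0224]
orientation: [-0.0, 0.99, -0.143, -0.001]
ft_force: [-4.7, 2.2, 1.8]
opening: -0.0003
time_s: 15.12
tcp_pos: [0.5041, -0.0521, 0.0227]
orientation: [0.0, 0.99, -0.143, 0.0]
ft_force: [-1.6, -0.3, -0.5]
opening: -0.0002
time_s: 15.53
tcp_pos: [0.5233, -0.0577, 0.0228]
orientation: [0.0, 0.99, -0.143, 0.0]
ft_force: [-1.3, -0.2, -0.2]
opening: -0.0001
```

View pics/c6.png

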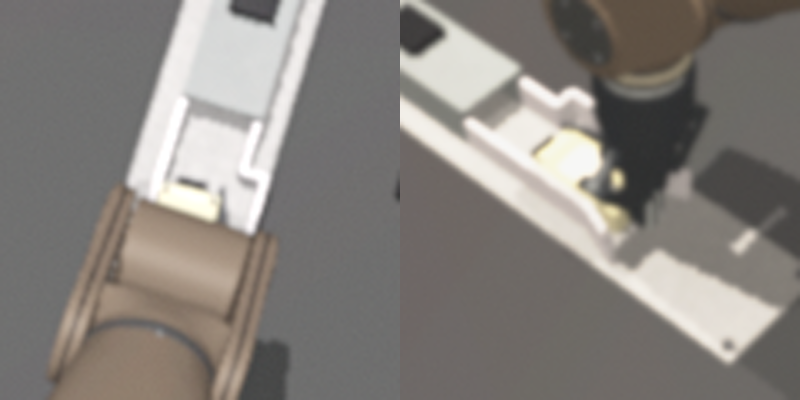

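The amp is through the mouth and straight in the lane, plug at (190,183) in the top crop, with the flap swung aside. I'll continue to just short of the earliest possible contact.

```bash
for i in 1 2 3 4 5; do python3 -m creep '{"slide":[[4,0,0],[4,0,0],[4,0,0],[4,0,0],[4,0,0]],"turn":[0,0,0,0,0],"grip":[1,1,1,1,1]}' | grep -v -e ori -e open; done
```

```text
time_s: 16.05
tcp_pos: [0.5424, -0.0633, 0.0228]
ft_force: [-2.0, 1.2, 1.7]
time_s: 16.47
tcp_pos: [0.5615, -0.069, 0.0227]
ft_force: [-1.0, 1.6, 1.7]
time_s: 16.88
tcp_pos: [0.5806, -0.0746, 0.0226]
ft_force: [-1.5, 1.4, 1.1]
time_s: 17.3
tcp_pos: [0.5999, -0.0804, 0.0226]
ft_force: [-1.6, 1.5, 1.4]
time_s: 17.72
tcp_pos: [0.619, -0.086, 0.0226]
ft_force: [-1.1, 0.2, 0.7]
```

```bash
python3 -m creep '{"slide":[[3,0,0],[3,0,0],[3,0,0],[3,0,0],[3,0,0]],"turn":[0,0,0,0,0],"grip":[1,1,1,1,1]}' | grep -v -e ori -e open
for i in 1 2 3; do python3 -m creep '{"slide":[[1,0,0],[1,0,0],[1,0,0],[1,0,0],[0,0,0]],"turn":[0,0,0,0,0],"grip":[1,1,1,1,1]}' | grep -v -e ori -e open -e time; done
```

```text
time_s: 18.13
tcp_pos: [0.6332, -0.0902, 0.0226]
ft_force: [0.0, 1.3, 0.3]
tcp_pos: [0.6372, -0.0916, 0.0228]
ft_force: [-0.4, -0.1, 0.2]
tcp_pos: [0.641, -0.0926, 0.0228]
ft_force: [-1.0, 0.4, -0.1]
tcp_pos: [0.6448, -0.0937, 0.0227]
ft_force: [0.2, -0.1, 0.2]
```

```bash
for i in 1 2 3; do python3 -m creep '{"slide":[[1,0,0],[1,0,0],[1,0,0],[0,0,0]],"turn":[0,0,0,0],"grip":[1,1,1,1]}' | grep -v -e ori -e open -e time; done
```

```text
tcp_pos: [0.6476, -0.0945, 0.0226]
ft_force: [0.0, -0.4, 0.1]
tcp_pos: [0.6505, -0.0954, 0.0226]
ft_force: [0.4, 0.7, 0.4]
tcp_pos: [0.6534, -0.0962, 0.0227]
ft_force: [-0.5, -0.1, -0.1]
```

```bash
for i in 1 2 3; do python3 -m creep '{"slide":[[1,0,0],[1,0,0],[1,0,0],[0,0,0]],"turn":[0,0,0,0],"grip":[1,1,1,1]}' | grep -v -e ori -e open -e time; done
```

```text
tcp_pos: [0.6553, -0.0968, 0.0226]
ft_force: [-4.6, 0.4, 3.8]
tcp_pos: [0.657, -0.0973, 0.0224]
ft_force: [-8.6, 1.8, 5.7]
tcp_pos: [0.6586, -0.0978, 0.0224]
ft_force: [-12.0, 2.6, 8.8]
```

Contact is felt at s≈0.654 m along the lane. The push-in is now about 5.4 mm, so I'll add a last small step and hold.

```bash
python3 -m creep '{"slide":[[0.5,0,0],[0.5,0,0],[0,0,0],[0,0,0]],"turn":[0,0,0,0],"grip":[1,1,1,1]}'
for i in 1 2; do python3 -m creep '{"slide":[[0,0,0],[0,0,0],[0,0,0],[0,0,0]],"turn":[0,0,0,0],"grip":[1,1,1,1]}'; done
```

```text
time_s: 21.72
tcp_pos: [0.6591, -0.0979, 0.0224]
orientation: [-0.001, 0.99, -0.143, -0.006]
ft_force: [-13.3, 3.5, 9.7]
opening: 0.0003
time_s: 22.05
tcp_pos: [0.6591, -0.0979, 0.0224]
orientation: [-0.001, 0.99, -0.143, -0.006]
ft_force: [-13.1, 1.4, 9.6]
opening: -0.0001
time_s: 22.38
tcp_pos: [0.659, -0.0979, 0.0224]
orientation: [-0.001, 0.99, -0.143, -0.006]
ft_force: [-12.9, 2.6, 9.5]
opening: -0.0
```

Held for more than 0.6 s at about 5.9 mm. Now I'll ease back gently, then lift straight up out of the open lane. Dragging back would pull against the flap, which has shut behind the fingers.

```bash
for i in 1 2; do python3 -m creep '{"slide":[[-1.5,0,0],[-1.5,0,0],[-1.5,0,0],[-1.5,0,0],[-1.5,0,0]],"turn":[0,0,0,0,0],"grip":[1,1,1,1,1]}' | grep -v -e ori -e open; done
python3 -m creep '{"slide":[[0,0,0],[0,0,0],[0,0,0],[0,0,0],[0,0,0]],"turn":[0,0,0,0,0],"grip":[1,1,1,1,1]}'
```

```text
time_s: 22.8
tcp_pos: [0.6555, -0.0968, 0.0224]
ft_force: [-2.4, 0.1, 0.3]
time_s: 23.22
tcp_pos: [0.6488, -0.0948, 0.023]
ft_force: [-0.5, -0.3, -0.6]
time_s: 23.63
tcp_pos: [0.6484, -0.0947, 0.0227]
orientation: [0.0, 0.99, -0.143, 0.0]
ft_force: [0.6, 0.1, -0.3]
opening: -0.0
```

```bash
python3 -m creep '{"slide":[[0,0,-3],[0,0,-6],[0,0,-10],[0,0,-15],[0,0,-20]],"turn":[0,0,0,0,0],"grip":[1,1,1,1,1]}'
python3 -m creep '{"slide":[[0,0,-30],[0,0,-30],[0,0,-30],[0,0,-30],[0,0,0]],"turn":[0,0,0,0,0],"grip":[1,1,1,1,1]}'
for i in 1 2; do python3 -m creep '{"slide":[[-15,30,0],[-15,30,0],[-15,30,0],[-15,30,0],[0,0,0]],"turn":[0,0,0,0,0],"grip":[1,1,1,1,1]}' ; done
python3 - <<'E'
from h import *
t=bot.get_image('top');s=bot.get_image('side')
c=lambda im,x,y,w:cv2.resize(im['pixels'][y:y+w,x:x+w],(400,400),interpolation=cv2.INTER_CUBIC)
cv2.imwrite('pics/c7.png',np.hstack([c(t,305,140,90),c(s,240,170,90)]))
E
```

```text
time_s: 24.05
tcp_pos: [0.6477, -0.0945, 0.0771]
orientation: [-0.0, 0.99, -0.143, -0.001]
ft_force: [0.7, 0.2, 1.2]
opening: -0.0004
time_s: 24.47
tcp_pos: [0.6524, -0.0958, 0.2077]
orientation: [0.001, 0.99, -0.143, 0.008]
ft_force: [1.2, 0.3, 1.6]
opening: 0.0003
time_s: 24.88
tcp_pos: [0.5539, -0.1961, 0.1979]
orientation: [0.001, 0.989, -0.145, -0.0]
ft_force: [0.8, -0.5, -0.4]
opening: 0.0004
time_s: 25.3
tcp_pos: [0.4626, -0.2941, 0.1979]
orientation: [0.001, 0.989, -0.146, 0.0]
ft_force: [0.3, 0.0, -0.7]
opening: 0.0003
```

View pics/c7.png

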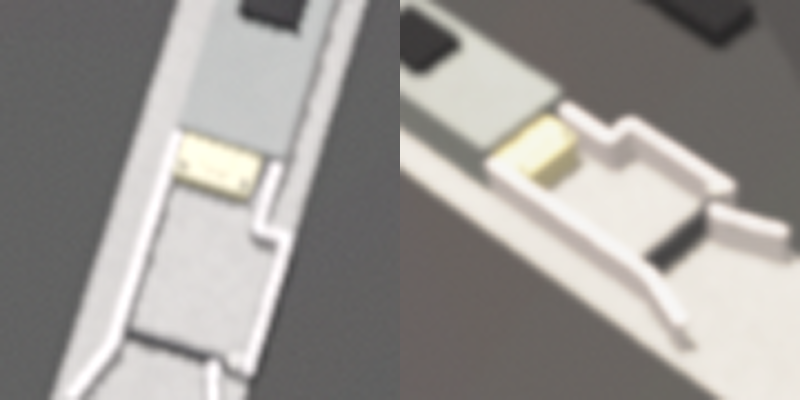

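The amp lies flat and straight in the lane, its tail showing before the hood at (215,165), and the flap is fully shut at (175,345). The robot is clear.

```bash
python3 -c "
from workcell import bot;print(bot.sign_off())"
```

```text
the job is handed in; nothing more can be done
None
```

The short cream amplifier now lies flat in the lane, pushed through the flap and under the hood, and the flap is shut behind it. I handed the job in at about 25 s of the 72 s allowed.

- **Laying down:** I put the amplifier flat on the apron, in line with the lane and plug towards the flap. Before letting go I slid it 45 mm along the apron in the grip, because the start of the push would otherwise have been too close to the base for the arm to reach.
- **Push:** I pushed it with closed fingers until I felt the contact block, then about 5.9 mm further. I held that for about 0.7 s with 13 N along the lane, so the block should have been well short of its 16 mm stop.
- **Drawing back:** I eased back until the force was zero, then lifted straight up through the open top of the lane.
- **Last checks:** The final picture shows the amplifier lying straight in the lane with its tail just before the hood and the flap fully shut. The robot was clear and touching nothing.

**Limits of these checks:** The 5.9 mm is worked out from the measured tool travel after contact, uncertain by about half a millimetre. The force was higher than the block's spring alone would give (about 9 N). I put the rest down to friction, because the fingers were also pressing down on the amplifier. I did not check the other parts with a closing picture, but nothing in the moves or force readings suggested contact with them.

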